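Put away first-aid kits and cards under the low racks

TASK

Put the packing table away: tap the ragged pile of instruction cards square on the open table so that its edges are flush, then slide the squared pile lengthwise under the low rack with the blue edge until it is home against the back stop, still square and in its order. Also slide every first-aid kit on the table, label up and lengthwise, fully home into a bay of its own under the low rack with the red edge. Leave the sanitiser, the gauze carton and the tape roll where they stand.

Things in the scene. Friction and masses are not known exactly. Their poses are not given: they have to be found in the camera images.
- kit1_c (a point): Centre (half-way up) of a closed clear plastic first-aid kit with a red label on top and blue, white and yellow contents: a rigid box 110 mm long (its x), 60 mm wide (its y) and 30 mm high, 0.14 kg. Which way round it lies does not matter. Its body has no other graspable feature. None if this kit is absent.
- kit2_c (a point): Centre (half-way up) of a closed clear plastic first-aid kit with a red label on top and white and green contents: a rigid box 110 mm long (its x), 60 mm wide (its y) and 30 mm high, 0.14 kg. Which way round it lies does not matter. Its body has no other graspable feature. None if this kit is absent.
- kit3_c (a point): Centre (half-way up) of a closed clear plastic first-aid kit with a red label on top and orange, white and blue contents: a rigid box 110 mm long (its x), 60 mm wide (its y) and 30 mm high, 0.14 kg. Which way round it lies does not matter. Its body has no other graspable feature. None if this kit is absent.
- kit1: The first kit; origin at the centre of its underside, 15 mm under kit1_c.
- kit2: The second kit; origin at the centre of its underside.
- kit3: The third kit; origin at the centre of its underside.
- card1_c (a point): Centre (half-way up its thickness) of the bottom card (white) in the ragged pile of four rigid plastic instruction cards, each 64 mm long (its x), 46 mm wide (its y), 6 mm thick and about 30 g; z is up. Squared, the pile is 24 mm high.
- card2_c (a point): Centre (half-way up its thickness) of the second card from below (pale blue) in the ragged pile of four rigid plastic instruction cards, each 64 mm long (its x), 46 mm wide (its y), 6 mm thick and about 30 g; z is up. Squared, the pile is 24 mm high.
- card3_c (a point): Centre (half-way up its thickness) of the third card from below (white) in the ragged pile of four rigid plastic instruction cards, each 64 mm long (its x), 46 mm wide (its y), 6 mm thick and about 30 g; z is up. Squared, the pile is 24 mm high.
- card4_c (a point): Centre (half-way up its thickness) of the top card (blue with white bars) in the ragged pile of four rigid plastic instruction cards, each 64 mm long (its x), 46 mm wide (its y), 6 mm thick and about 30 g; z is up. Squared, the pile is 24 mm high.
- card1: Card 1 counted from the bottom; origin at the centre of its underside, 3 mm under card1_c.
- card2: Card 2 counted from the bottom; origin at the centre of its underside, 3 mm under card2_c.
- card3: Card 3 counted from the bottom; origin at the centre of its underside, 3 mm under card3_c.
- card4: Card 4 counted from the bottom; origin at the centre of its underside, 3 mm under card4_c.
- kit_rack: The wide low storage rack, fixed to the table: clear top edged in red, white side walls, 260 mm wide, 112 mm deep, 44 mm high over all, three bays side by side open to the front. Origin at the middle of its front edge at table level; x points in, along the bays; z up.
- kit_bay1 (a point): One of the three bays of the kit rack: the point at the middle of its open front edge, at table level. Its x axis points into the bay, z up. The bay is 76 mm wide (y from -38 to +38 mm), 38 mm high, and its back stop is 104 mm in (x = +104 mm). The rack's top is 6 mm thick and begins right at x = 0. A kit pushed home lengthwise against the stop still stands 6 mm out in front (kit centre at x = +49 mm).
- kit_bay2 (a point): One of the three bays of the kit rack: the point at the middle of its open front edge, at table level. Its x axis points into the bay, z up. The bay is 76 mm wide (y from -38 to +38 mm), 38 mm high, and its back stop is 104 mm in (x = +104 mm). The rack's top is 6 mm thick and begins right at x = 0. A kit pushed home lengthwise against the stop still stands 6 mm out in front (kit centre at x = +49 mm).
- kit_bay3 (a point): One of the three bays of the kit rack: the point at the middle of its open front edge, at table level. Its x axis points into the bay, z up. The bay is 76 mm wide (y from -38 to +38 mm), 38 mm high, and its back stop is 104 mm in (x = +104 mm). The rack's top is 6 mm thick and begins right at x = 0. A kit pushed home lengthwise against the stop still stands 6 mm out in front (kit centre at x = +49 mm).
- card_bay (a point): The only bay of the narrow low storage rack (fixed to the table; clear top edged in blue, white walls, 78 mm wide, 66 mm deep, 38 mm high over all): the point at the middle of its open front edge, at table level. x points into the bay, z up. The bay is 62 mm wide, 32 mm high, its back stop is 58 mm in (x = +58 mm). The top is 6 mm thick and begins right at x = 0. The pile pushed home lengthwise against the stop still stands 6 mm out in front (card centres at x = +26 mm).
- sanitizer: Bystander: bottle of hand sanitiser, 60 mm across and 150 mm tall, standing; origin under its middle.
- gauze_box: Bystander: carton of gauze pads, 90 x 110 x 80 mm high; origin under its middle.
- tape_roll: Bystander: roll of white tape, 64 mm across and 24 mm high, lying flat; origin under its middle.
Not all that is in view belongs to the job. What is shaped like the kit3 but black is not meant. Leave any black look-alike of the kit2 alone.

How it is judged:
By the outcome, as a careful person would: the job done as asked, in the order asked, and still so for the second after the job is handed in, with the robot touching nothing.
Of kit1, kit2, kit3 only 2 to 3 are there at a start; the rules pass over those that are not, and their reading is None.
At some moment in a run one of kit1, kit2, kit3 may be knocked a few centimetres aside while the robot is not near it.
Once in a run the grip may slacken for a moment while it holds something.
It also fails if it takes over 210 s, if anything falls off the work surface, if the arm or the gripper's body presses on something with over 40 N, if the wrist force passes 120 N, or if a joint passes its speed limit or range.

ROBOT

A 7-joint arm with a two-finger parallel gripper is mounted at the origin on the work surface. World frame = base frame: x ahead of the robot, y to its left, z up, the work surface at z = 0. Lengths are in m, angles in rad, forces in N, time in s.
With the tool pointing down it reaches from about 0.425 to 0.925 m from the base axis. Payload 6.8 kg.
Tool frame: the origin (TCP) lies on the mounting face of the last link; the fingertips stand 173 mm ahead of it and the grasp point (between the pads) lies 155 mm ahead of it; z points along the fingers, y is the line along which they close (so a half turn about z gives the same grasp; the last joint's range is limited). The gripper opens to 85 mm and grips with 20 to 120 N. Pads are 22 mm wide; open, the fingers measure 114 mm over their backs; the gripper's body (76 mm by 85 mm) begins 54 mm behind the grasp point. The pads swing forward as they close: fully open they stand 13 mm farther back than shut.
Start: joints at [1.111, 0.477, 0.022, 1.555, -0.011, 1.109, -0.083], TCP at [0.233, -0.634, 0.405] pointing down, gripper open.
Joint ranges: [-2.96, 2.96], [-0.34, 2.1], [-1.41, 1.46], [0.24, 2.44], [-1.37, 4.51], [0.17, 1.92], [-2.96, 2.96]. Speed limits (rad/s): [2.39, 2.39, 3.14, 3.14, 3.14, 3.14, 3.14].

INTERFACE

Orientations are given as a rotation vector (axis times angle).
In Python, from bench import r gives the robot as it stands.
- The arm moves only by the tool carry_out, never from a script. Its argument "moves" is a list of rows, each a list of 5 numbers: the shift along the tool's x, y, z in m, then the turn about the tool's z in rad, then the finger opening in m, from 0 to 0.0854. In form: [[dx, dy, dz, roll, claw], ...]. A call has exactly 8 rows; each row is the pose to reach, as a shift and turn from the pose commanded when the call began, along the tool's axes at that moment; what a row does not reach only later rows make up. A row lasts 1/10 s, in which the tool goes at most 50 mm and 8.59 degrees, less where a joint would pass 70% of its speed; a pose out of reach is approached as far as the arm can. A call with a gripper value outside its range is refused whole. The fingers move at their own pace and stop on an object; "force" is the grip in N (left out, the last holds). Time passes only in rows, so rows that repeat a pose let the fingers close, or fill a call up. It gives the time, the measured TCP pose, the force, the opening and the grip force at its end, in the units of the state.
- r.get_obs(): the state, without advancing time (a new reading comes with each control period).
- r.grab_frame(name): name is "side" or "top"; returns the picture (384x512x3 uint8, red, green, blue); there is no depth.
- r.calibration(name): a dict with "fx", "fy", "cx", "cy" (pixels), "rvec" (rotation vector, rad) and "tvec" (3), from world to camera coordinates, as OpenCV has them. Camera axes: x right, y down, z forward; pixel columns grow to the right and rows downward; lengths in m; the calibration is good to about 2 mm. A picture is of the moment at which its call begins. calibration takes no time and is no camera call.
- r.hand_in(): hands the job in; it is judged then, once.
The state is a dict: "clock": time; "joints": joint angles; "qvel": joint speeds; "tau": joint torques, N m; "tcp_pos": TCP position; "orientation": TCP orientation; "contact_force": force on the tool from outside, world axes, zero at the start; "moment": the same for the moment, N m; "grip_width": finger opening in m; "gripper_force": force on a finger pad.
Only numpy, scipy, OpenCV 4.12 (cv2) and the standard library are available. Lean on these libraries where they do the work, as an engineer would, in place of code of your own. Each camera call takes 0.05 s, during which the arm holds its last target. There are 200 camera calls.

## Working session

There is one attempt and no reset: what is moved stays moved. The work goes in short steps, Python scripts to look and compute and a tool call to move; the robot and the scene stay as the last step left them, time stands still between calls to the robot, and variables do not carry over. Pictures are saved under pics/ and viewed, at most 14 in all, crops included, and the job is handed in when it is done.

Besides the shell and the picture viewer there is one more tool, called after "Emit:" as name(argument=value, ...) on one line, values as JSON. carry_out: Moves the arm, as the interface text tells. Its arguments: {"type":"object","properties":{"moves":{"type":"array","items":{"type":"array","items":{"type":"number"}}},"force":{"type":"number"}},"required":["moves"]}

```bash
mkdir -p pics; cat > h.py <<'E'
import numpy as np, cv2
from bench import r
def cal(n):
    c=r.calibration(n);K=np.array([[c['fx'],0,c['cx']],[0,c['fy'],c['cy']],[0,0,1.]])
    return K,np.array(c['rvec'],float),np.array(c['tvec'],float)
def ray(n,uv,z):
    K,rv,t=cal(n);R=cv2.Rodrigues(rv)[0]
    uv=np.atleast_2d(np.array(uv,float));d=np.c_[uv,np.ones(len(uv))]@np.linalg.inv(K).T@R
    o=-R.T@t
    return o+d*((z-o[2])/d[:,2])[:,None]
def proj(n,P):
    K,rv,t=cal(n);return cv2.projectPoints(np.array(P,float).reshape(-1,1,3),rv,t,K,None)[0][:,0]
def snap(n,f):
    im=r.grab_frame(n);cv2.imwrite('pics/'+f,im[:,:,::-1]);return im
E
python3 - <<'E'
from h import *
for n in('top','side'):
    im=snap(n,n+'_raw.png');cv2.imwrite('pics/%s0.png'%n,cv2.resize(im[:,:,::-1],(800,600),interpolation=cv2.INTER_CUBIC))
    K,rv,t=cal(n);print(n,K[0,0],K[:2,2],-cv2.Rodrigues(rv)[0].T@t)
print(r.get_obs())
E
```

```text
top 353.0173874304603 [257.93917403 190.45559677] [0.4371359  0.01363714 1.07220575]
side 440.08296726021223 [259.96840242 192.55948937] [ 0.17150575 -1.03718145  0.76602269]
{'clock': 0.1, 'joints': array([ 1.11091997,  0.4777439 ,  0.02232385,  1.55631936, -0.01148889,
        1.10929205, -0.08310088]), 'qvel': array([-0.00032771, -0.00058002,  0.00138158, -0.00206669,  0.0013233 ,
        0.00085949, -0.00109704]), 'tau': array([ 4.42899502e-03, -5.97755384e+01,  1.61343500e+00, -2.81954688e+01,
        1.27675454e-02,  5.03621151e-03,  7.06621722e-05]), 'tcp_pos': array([ 0.2325201 , -0.63343795,  0.40381862]), 'orientation': array([-3.09155171e+00, -5.49510731e-01,  6.34198346e-04]), 'contact_force': array([-0.22373743, -1.11423095, -0.56741204]), 'moment': array([-0.03733483,  0.02463874, -0.0180177 ]), 'gripper_force': 0.0, 'grip_width': 0.08552757409575838}
```

View pics/top0.png

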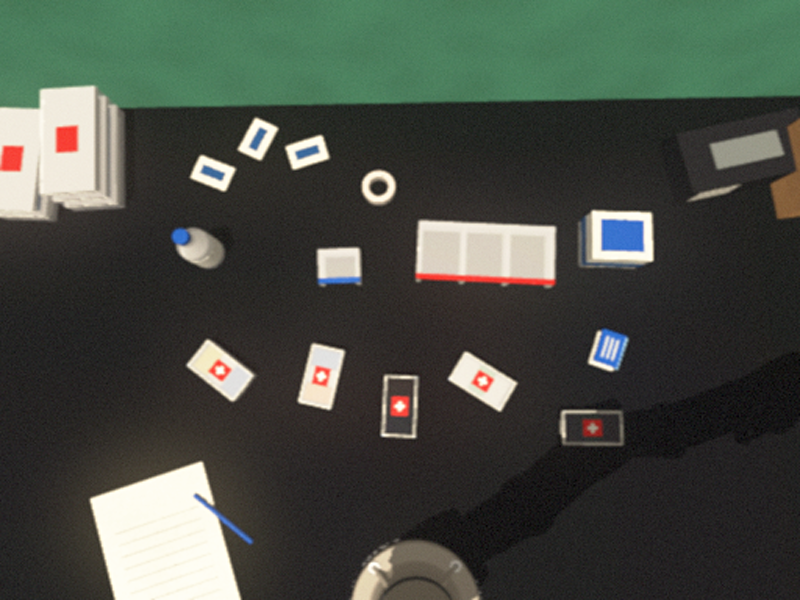

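View pics/side0.png

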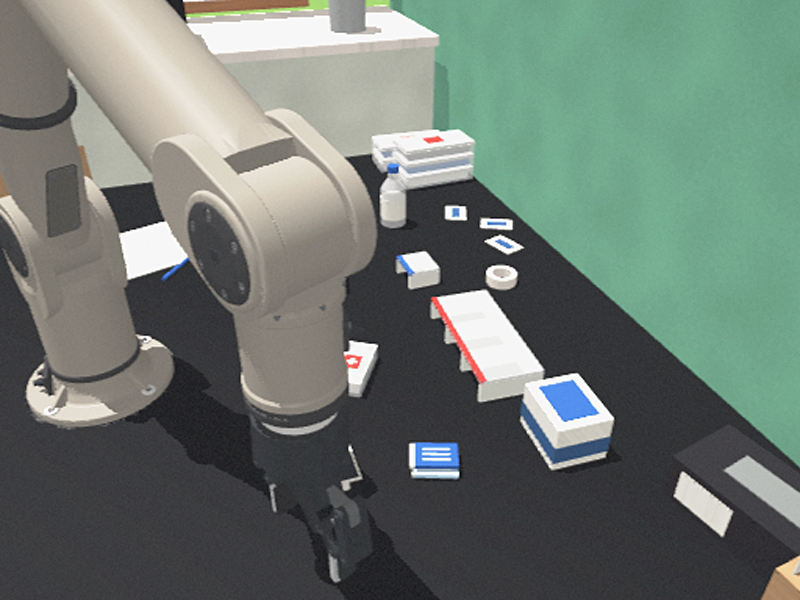

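The top view shows, in 800-wide pixels:
- **Coloured kits:** (221,370), (321,376) and (482,381).
- **Black look-alikes, to be left alone:** (400,406) and (592,428).
- **Card pile:** (608,349), blue with white bars. The blue and white cards lying flat at (213,172), (258,139) and (307,151) are single distractors.
- **Racks:** blue-edged at (339,265), red-edged at (487,252).

Next I measure these.

```bash
cat >> h.py <<'E'
def rect(n,im,c,w,z,thr=95,mode='bright'):
    """min-area rectangle of bright/colour blob near pixel c, on plane z"""
    x0,y0=int(c[0]-w),int(c[1]-w);s=im[y0:y0+2*w,x0:x0+2*w]
    m=(s.max(2)>thr) if mode=='bright' else mode(s.astype(int))
    m=cv2.morphologyEx(m.astype(np.uint8),cv2.MORPH_CLOSE,np.ones((3,3)))
    k,l,st,ce=cv2.connectedComponentsWithStats(m);b=1+np.argmax(st[1:,4])
    p=np.argwhere(l==b)[:,::-1]+[x0,y0]
    P=ray(n,p,z)[:,:2]
    (cx,cy),(a,bb),ang=cv2.minAreaRect((P*1000).astype(np.float32))
    if a<bb: a,bb,ang=bb,a,ang+90
    return np.array([cx,cy])/1000,a,bb,(ang+90)%180-90
blue=lambda s:(s[:,:,2]>s[:,:,0]+50)
redm=lambda s:(s[:,:,0]>s[:,:,1]+70)
def st():
    o=r.get_obs();R=cv2.Rodrigues(np.array(o['orientation']))[0]
    print('t %.1f'%o['clock'],'tcp',o['tcp_pos'].round(4),'tx',R[:2,0].round(3),'ty',R[:2,1].round(3),'yaw_y %.1f'%np.degrees(np.arctan2(R[1,1],R[0,1])),'w %.4f'%o['grip_width'],'F',o['contact_force'].round(1));return o,R
E
python3 - <<'E'
from h import *
im=cv2.imread('pics/top_raw.png')[:,:,::-1]
S=.64
for k,c in dict(a=(221,370),b=(321,376),d=(482,381)).items():
    print(k,rect('top',im,(c[0]*S,c[1]*S),28,.03))
    m=rect('top',im,(c[0]*S,c[1]*S),10,.03,mode=redm);print('  red',m)
print('pile all',rect('top',im,(608*S,349*S),22,.024,thr=80)); print('pile blue',rect('top',im,(608*S,349*S),22,.024,mode=blue))
print('cardrack blue',rect('top',im,(339*S,280*S),20,.038,mode=blue))
print('kitrack red',rect('top',im,(485*S,280*S),60,.044,mode=redm))
print('cardrack',rect('top',im,(339*S,265*S),22,.038,thr=110)); print('kitrack',rect('top',im,(487*S,252*S),55,.044,thr=110))
crop=[im[y-30:y+30,x-30:x+30] for x,y in [(int(a*S),int(b*S)) for a,b in [(221,370),(321,376),(482,381),(608,349),(339,265),(592,428)]]]
crop=[cv2.resize(np.ascontiguousarray(c),(260,260),interpolation=cv2.INTER_CUBIC) for c in crop]
cv2.imwrite('pics/crops.png',np.vstack([np.hstack(crop[:3]),np.hstack(crop[3:])])[:,:,::-1])
st()
E
```

```text
a (array([0.43711649, 0.35575894]), 119.4332504272461, 67.5306396484375, 51.76425552368164)
  red (array([0.43731815, 0.35674182]), 33.47041702270508, 29.422502517700195, 51.48408889770508)
b (array([0.42303107, 0.16732721]), 116.23898315429688, 68.6430435180664, -13.629905700683594)
  red (array([0.42323584, 0.16751941]), 33.6706657409668, 28.484621047973633, -14.302238464355469)
d (array([ 0.40832712, -0.13389523]), 117.06764221191406, 66.67031860351562, 57.234249114990234)
  red (array([ 0.4084566 , -0.13460736]), 33.34535598754883, 29.549219131469727, 58.05423355102539)
pile all (array([ 0.46175577, -0.37494006]), 76.94481658935547, 62.98499298095703, -20.380905151367188)
pile blue (array([ 0.46565979, -0.37923932]), 66.18359375, 49.96847152709961, -19.74999237060547)
cardrack blue (array([0.60261798, 0.1328432 ]), 80.02578735351562, 11.997204780578613, 88.96475982666016)
kitrack red (array([ 0.59863654, -0.1447551 ]), 262.6568908691406, 13.176255226135254, 86.28973388671875)
cardrack (array([0.63013538, 0.13258742]), 80.5831527709961, 71.94208526611328, -89.93718224018812)
kitrack (array([ 0.6490257, -0.146681 ]), 264.35919189453125, 120.36155700683594, 86.81856536865234)
t 0.1 tcp [ 0.2325 -0.6334  0.4038] tx [0.939 0.345] ty [ 0.345 -0.939] yaw_y -69.8 w 0.0855 F [-0.2 -1.1 -0.6]
```

View pics/crops.png

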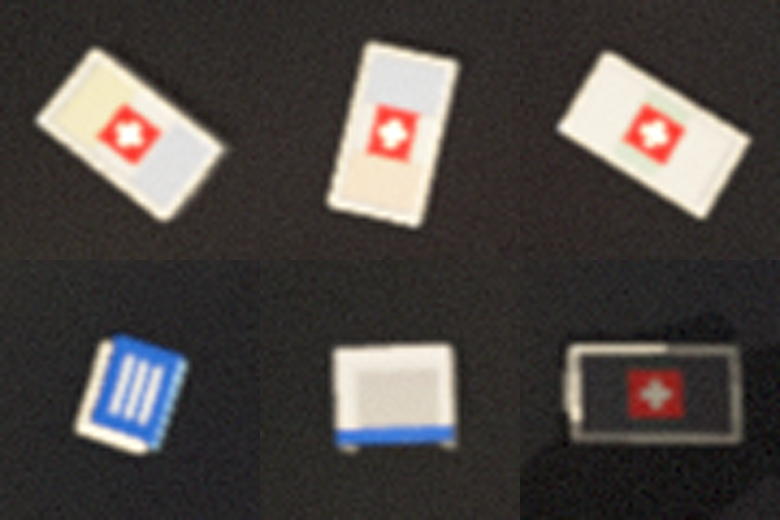

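The crops settle what each thing is:
- **Left, kit1:** yellow and blue contents, at (.437,.356).
- **Middle, kit3:** blue and orange contents, at (.423,.167).
- **Right, kit2:** white and green contents, at (.408,-.134).
- **Black one:** a look-alike, which I ignore.
- **Pile:** blue top card at (.466,-.379), long axis at -20°, with the lower cards showing to its left and below.

Measured sizes agree with those given, about 3 mm over because of blur. I move to the pile first.

Emit:
carry_out(moves=[[0.305,-0.162,0.15,0.7,0.085],[0.305,-0.162,0.15,0.7,0.085],[0.305,-0.162,0.15,0.7,0.085],[0.305,-0.162,0.15,0.7,0.085],[0.305,-0.162,0.15,0.7,0.085],[0.305,-0.162,0.15,0.7,0.085],[0.305,-0.162,0.15,0.7,0.085],[0.305,-0.162,0.15,0.7,0.085]], force=20)

```text
clock: 0.9
tcp_pos: [0.4657, -0.3719, 0.2527]
orientation: [-3.092, 0.535, 0.002]
contact_force: [-0.4, -1.3, 0.1]
grip_width: 0.0848
gripper_force: 0.0
```

```bash
cat >> h.py <<'E'
def go(x,y,z,yaw=None):
    """tool-frame shift from the present pose to a world pose (yaw = direction of tool y, deg, mod 180)"""
    o,R=st();d=R.T@(np.array([x,y,z])-o['tcp_pos']);roll=0
    if yaw is not None:
        a=np.degrees(np.arctan2(R[1,1],R[0,1]));roll=-np.radians((yaw-a+90)%180-90)
    print('  -> d',d.round(4),'roll %.3f'%roll)
E
python3 -c "
from h import *
go(.463,-.376,.172,-109.75)"
```

```text
t 0.9 tcp [ 0.4657 -0.3719  0.2527] tx [ 0.942 -0.336] ty [-0.336 -0.942] yaw_y -109.6 w 0.0848 F [-0.4 -1.3  0.1]
  -> d [-0.001   0.005   0.0806] roll 0.002
```

Emit:
carry_out(moves=[[0,0.005,0.04,0,0.085],[0,0.005,0.081,0,0.085],[0,0.005,0.081,0,0.085],[0,0.005,0.081,0,0.06],[0,0.005,0.081,0,0.06],[0,0.005,0.081,0,0.055],[0,0.005,0.081,0,0.05],[0,0.005,0.081,0,0.04]])

```text
clock: 1.7
tcp_pos: [0.4625, -0.3812, 0.1756]
orientation: [3.094, -0.544, 0.005]
contact_force: [0.2, 3.5, 9.4]
grip_width: 0.0458
gripper_force: 21.0
```

Emit:
carry_out(moves=[[0,0,0,0,0.04],[0,0,0,0,0.04],[0,0,0,0,0.04],[0,0,0,0,0.04],[0,0,0,0,0.04],[0,0,0,0,0.04],[0,0,0,0,0.04],[0,0,0,0,0.04]])

```text
clock: 2.5
tcp_pos: [0.4625, -0.3811, 0.1756]
orientation: [3.094, -0.544, 0.005]
contact_force: [0.7, 3.0, 9.6]
grip_width: 0.0453
gripper_force: 21.0
```

Emit:
carry_out(moves=[[0,0,-0.005,0,0.06],[0,0,-0.005,0,0.085],[0,0,-0.005,0,0.085],[0,0,-0.005,0,0.085],[0,0,-0.03,0,0.085],[0,0,-0.08,-0.15,0.085],[0,0,-0.08,-0.3,0.085],[0,0,-0.08,-0.45,0.085]])

```text
clock: 3.3
tcp_pos: [0.4618, -0.3816, 0.2554]
orientation: [3.135, 0.169, 0.004]
contact_force: [0.3, -0.7, -0.4]
grip_width: 0.0852
gripper_force: 0.0
```

Emit:
carry_out(moves=[[-0.1,0,-0.05,-0.15,0.085],[-0.1,0,-0.05,-0.3,0.085],[-0.1,0,-0.05,-0.45,0.085],[-0.1,0,-0.05,-0.6,0.085],[-0.1,0,-0.05,-0.75,0.085],[-0.1,0,-0.05,-0.9,0.085],[-0.1,0,-0.05,-1.05,0.085],[-0.1,0,-0.05,-1.121,0.085]])

```text
clock: 4.1
tcp_pos: [0.3616, -0.3914, 0.3035]
orientation: [-2.568, -1.809, 0.0]
contact_force: [0.7, -0.1, 0.4]
grip_width: 0.0849
gripper_force: 0.0
```

```bash
python3 - <<'E'
from h import *
im=snap('top','t2.png');s=snap('side','s2.png')
p=proj('top',[[.463,-.378,.02]])[0];q=proj('side',[[.463,-.378,.02]])[0]
print(p,q)
print('all',rect('top',im,p,24,.024,thr=80));print('blue',rect('top',im,p,24,.024,mode=blue))
a=cv2.resize(im[int(p[1])-30:int(p[1])+30,int(p[0])-30:int(p[0])+30],(390,390));b=cv2.resize(s[int(q[1])-35:int(q[1])+35,int(q[0])-35:int(q[0])+35],(390,390))
cv2.imwrite('pics/v2.png',np.hstack([a,b])[:,:,::-1]);st()
E
```

```text
[389.40951424 223.3243091 ] [278.18642184 291.20419926]
all (array([ 0.46168607, -0.37492035]), 76.58244323730469, 56.3519287109375, -19.74999237060547)
blue (array([ 0.46587662, -0.38140131]), 64.38748168945312, 47.670257568359375, -19.636428833007812)
t 4.2 tcp [ 0.3616 -0.3915  0.3034] tx [0.341 0.94 ] ty [ 0.94  -0.341] yaw_y -19.9 w 0.0848 F [-0.   0.5 -0.3]
```

View pics/v2.png

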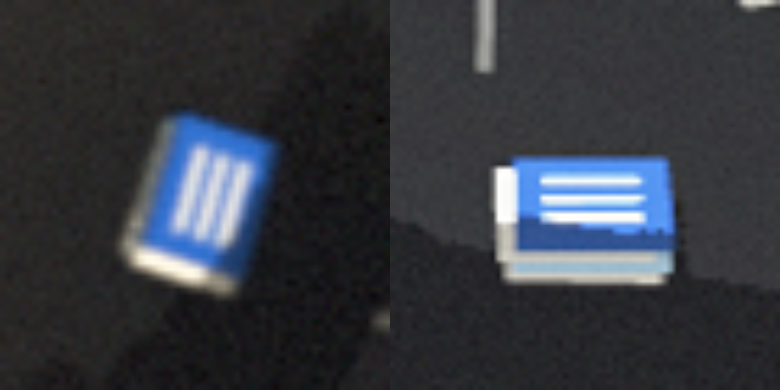

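The width is squared. Along the length the third card still stands out about 8 mm towards -x. I squeeze the length next.

```bash
python3 -c "
from h import *
go(.462,-.380,.174,-19.7)"
```

```text
t 4.2 tcp [ 0.3616 -0.3915  0.3034] tx [0.341 0.94 ] ty [ 0.94  -0.341] yaw_y -19.9 w 0.0848 F [-0.   0.5 -0.3]
  -> d [0.045  0.0905 0.1294] roll -0.004
```

Emit:
carry_out(moves=[[0.045,0.0905,0.04,0,0.085],[0.045,0.0905,0.06,0,0.085],[0.045,0.0905,0.06,0,0.085],[0.045,0.0905,0.06,0,0.085],[0.045,0.0905,0.11,0,0.085],[0.045,0.0905,0.129,0,0.085],[0.045,0.0905,0.129,0,0.085],[0.045,0.0905,0.129,0,0.075]])

```text
clock: 5.0
tcp_pos: [0.4617, -0.3807, 0.1757]
orientation: [2.574, 1.801, -0.001]
contact_force: [0.2, -0.1, 0.1]
grip_width: 0.075
gripper_force: 0.0
```

Emit:
carry_out(moves=[[0,0,0,0,0.07],[0,0,0,0,0.066],[0,0,0,0,0.062],[0,0,0,0,0.06],[0,0,0,0,0.06],[0,0,0,0,0.06],[0,0,0,0,0.06],[0,0,0,0,0.06]])

```text
clock: 5.8
tcp_pos: [0.4625, -0.3805, 0.1765]
orientation: [2.571, 1.801, 0.0]
contact_force: [-2.4, 1.1, 6.8]
grip_width: 0.0641
gripper_force: 21.1
```

Emit:
carry_out(moves=[[0,0,-0.002,0,0.07],[0,0,-0.003,0,0.085],[0,0,-0.003,0,0.085],[0,0,-0.003,0,0.085],[0,0,-0.03,0,0.085],[0,0,-0.08,0.15,0.085],[0,0,-0.1,0.3,0.085],[0,0,-0.1,0.45,0.085]])

```text
clock: 6.6
tcp_pos: [0.4636, -0.3807, 0.2786]
orientation: [2.908, 1.173, 0.006]
contact_force: [0.1, 0.5, -0.3]
grip_width: 0.0855
gripper_force: 0.0
```

Emit:
carry_out(moves=[[0,-0.05,0,0.15,0.085],[0,-0.08,0,0.3,0.085],[0,-0.08,0,0.45,0.085],[0,-0.08,0,0.6,0.085],[0,-0.08,0,0.75,0.085],[0,-0.08,0,0.9,0.085],[0,-0.08,0,1.05,0.085],[0,-0.08,0,1.121,0.085]])

```text
clock: 7.4
tcp_pos: [0.4065, -0.3224, 0.2746]
orientation: [-3.093, 0.552, 0.0]
contact_force: [0.2, -0.1, 0.4]
grip_width: 0.0847
gripper_force: 0.0
```

```bash
python3 - <<'E'
from h import *
im=snap('top','t3.png');s=snap('side','s3.png')
p=proj('top',[[.463,-.378,.02]])[0];q=proj('side',[[.463,-.378,.02]])[0]
print('all',rect('top',im,p,24,.024,thr=80));print('blue',rect('top',im,p,24,.024,mode=blue))
a=cv2.resize(im[int(p[1])-30:int(p[1])+30,int(p[0])-30:int(p[0])+30],(390,390));b=cv2.resize(s[int(q[1])-35:int(q[1])+35,int(q[0])-35:int(q[0])+35],(390,390))
cv2.imwrite('pics/v3.png',np.hstack([a,b])[:,:,::-1]);st()
E
```

```text
all (array([ 0.46278226, -0.37736139]), 68.9761962890625, 56.40489196777344, -19.59825897216797)
blue (array([ 0.46401172, -0.3824884 ]), 61.817508697509766, 47.61311721801758, -20.470535278320312)
t 7.5 tcp [ 0.4066 -0.3224  0.2746] tx [ 0.94  -0.341] ty [-0.341 -0.94 ] yaw_y -110.0 w 0.0853 F [-0.3  0.2 -0. ]
```

View pics/v3.png

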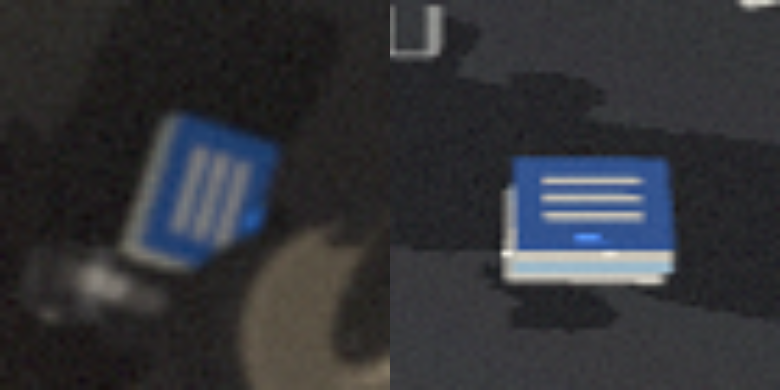

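```bash
python3 - <<'E'
from h import *
c=np.array([.464,-.381]);u=np.array([.941,-.338]);v=np.array([.338,.941])
q=proj('side',[[.463,-.378,.02]])[0]; o=np.array([int(q[0])-35,int(q[1])-35])
for z in(.024,.018,.012,.006,0):
    P=[np.r_[c+a*.032*u-.023*v,z] for a in(-1,1)]
    print(z,((proj('side',P)-o+.5)*390/70+[390,0]).round(0).tolist())
s=cv2.imread('pics/s3.png');f=cv2.resize(s[o[1]+22:o[1]+56,o[0]+16:o[0]+56],(800,680),interpolation=cv2.INTER_NEAREST)
cv2.imwrite('pics/v3b.png',cv2.resize(f,(700,595)))
E
```

```text
0.024 [[517.0, 239.0], [676.0, 238.0]]
0.018 [[517.0, 249.0], [675.0, 249.0]]
0.012 [[517.0, 259.0], [675.0, 259.0]]
0.006 [[517.0, 270.0], [674.0, 270.0]]
0 [[516.0, 280.0], [673.0, 280.0]]
```

View pics/v3b.png

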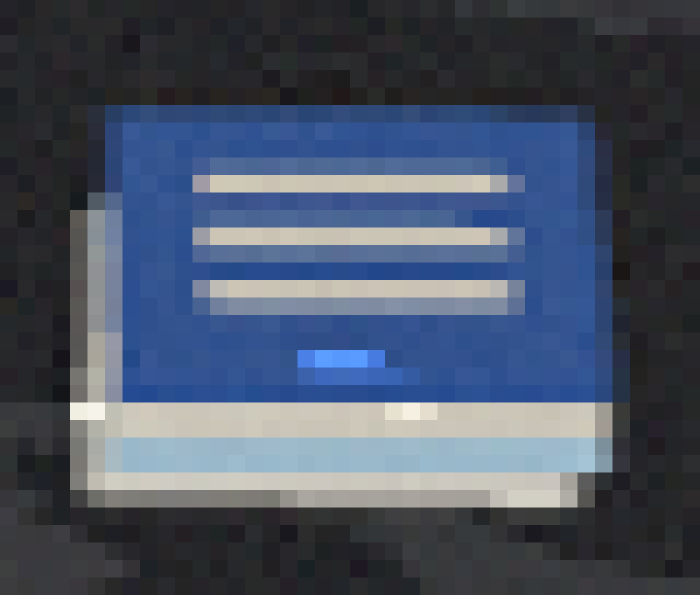

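The bottom card still stands out about 4 mm towards -x, because the fingertip rode over it. I repeat the length squeeze about 5 mm lower.

```bash
python3 -c "
from h import *
go(.462,-.3805,.170,-20)"
```

```text
t 7.5 tcp [ 0.4066 -0.3224  0.2746] tx [ 0.94  -0.341] ty [-0.341 -0.94 ] yaw_y -110.0 w 0.0853 F [-0.3  0.2 -0. ]
  -> d [0.0719 0.0357 0.1046] roll -1.570
```

Emit:
carry_out(moves=[[0,0,0,-0.15,0.085],[0.036,0.018,0,-0.3,0.085],[0.072,0.036,0,-0.45,0.085],[0.072,0.036,0,-0.6,0.085],[0.072,0.036,0,-0.75,0.085],[0.072,0.036,0,-0.9,0.085],[0.072,0.036,0,-1.05,0.085],[0.072,0.036,0,-1.2,0.085]])

```text
clock: 8.3
tcp_pos: [0.4618, -0.3811, 0.2746]
orientation: [-2.855, -1.31, -0.0]
contact_force: [0.2, -0.7, 0.4]
grip_width: 0.0852
gripper_force: 0.0
```

Emit:
carry_out(moves=[[0,0,0,-0.15,0.085],[0,0,0,-0.3,0.085],[0,0,0,-0.37,0.085],[0,0,0.04,-0.37,0.085],[0,0,0.07,-0.37,0.085],[0,0,0.095,-0.37,0.082],[0,0,0.1045,-0.37,0.082],[0,0,0.1045,-0.37,0.082]])

```text
clock: 9.1
tcp_pos: [0.4614, -0.3807, 0.169]
orientation: [-2.57, -1.802, 0.001]
contact_force: [0.0, -0.1, 0.3]
grip_width: 0.0819
gripper_force: 0.0
```

Emit:
carry_out(moves=[[0,0,0,0,0.075],[0,0,0,0,0.071],[0,0,0,0,0.067],[0,0,0,0,0.063],[0,0,0,0,0.06],[0,0,0,0,0.06],[0,0,0,0,0.06],[0,0,0,0,0.06]])

```text
clock: 9.9
tcp_pos: [0.4609, -0.381, 0.1726]
orientation: [-2.573, -1.8, 0.004]
contact_force: [-7.7, 4.0, 17.8]
grip_width: 0.0636
gripper_force: 22.6
```

Emit:
carry_out(moves=[[0,0,-0.002,0,0.067],[0,0,-0.003,0,0.08],[0,0,-0.003,0,0.085],[0,0,-0.003,0,0.085],[0,0,-0.03,0,0.085],[0,0,-0.08,0.15,0.085],[0,0,-0.1,0.3,0.085],[0,0,-0.1,0.45,0.085]])

```text
clock: 10.7
tcp_pos: [0.4632, -0.3819, 0.2741]
orientation: [2.909, 1.171, 0.006]
contact_force: [1.4, 0.1, -0.2]
grip_width: 0.085
gripper_force: 0.0
```

Emit:
carry_out(moves=[[0,-0.05,0,0.15,0.085],[0,-0.08,0,0.3,0.085],[0,-0.08,0,0.45,0.085],[0,-0.08,0,0.6,0.085],[0,-0.08,0,0.75,0.085],[0,-0.08,0,0.9,0.085],[0,-0.08,0,1.05,0.085],[0,-0.08,0,1.121,0.085]])

```text
clock: 11.5
tcp_pos: [0.4062, -0.3236, 0.2701]
orientation: [3.092, -0.553, 0.0]
contact_force: [-1.3, 0.1, 0.3]
grip_width: 0.085
gripper_force: 0.0
```

```bash
python3 - <<'E'
from h import *
im=snap('top','t4.png');s=snap('side','s4.png')
p=proj('top',[[.463,-.378,.02]])[0];q=proj('side',[[.463,-.378,.02]])[0]
print('blue',rect('top',im,p,24,.024,mode=blue))
o=np.array([int(q[0])-35,int(q[1])-35])
f=cv2.resize(s[o[1]+22:o[1]+56,o[0]+16:o[0]+56],(640,544),interpolation=cv2.INTER_NEAREST)
cv2.imwrite('pics/v4.png',f[:,:,::-1]);go(.444,-.374,.176,-109.9)
E
```

```text
blue (array([ 0.46282007, -0.38144568]), 62.422916412353516, 47.121395111083984, -19.77167510986328)
t 11.6 tcp [ 0.4062 -0.3235  0.2701] tx [ 0.94  -0.342] ty [-0.342 -0.94 ] yaw_y -110.0 w 0.0855 F [-0.2  0.6 -0.1]
  -> d [0.0528 0.0345 0.0941] roll -0.002
```

View pics/v4.png

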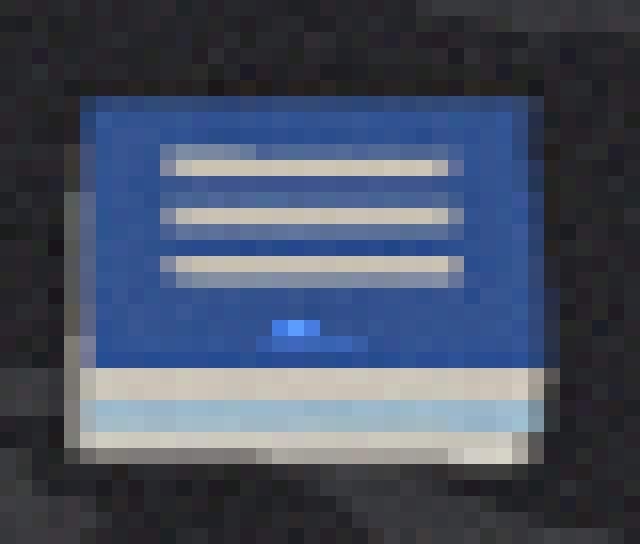

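The pile is now flush on all sides. I grip its rear end across the width and slide it to the card bay.

Emit:
carry_out(moves=[[0.053,0.0345,0,0,0.085],[0.053,0.0345,0.04,0,0.085],[0.053,0.0345,0.07,0,0.085],[0.053,0.0345,0.09,0,0.085],[0.053,0.0345,0.0955,0,0.085],[0.053,0.0345,0.0955,0,0.06],[0.053,0.0345,0.0955,0,0.05],[0.053,0.0345,0.0955,0,0.04]], force=30)

```text
clock: 12.4
tcp_pos: [0.4447, -0.3746, 0.1763]
orientation: [3.093, -0.545, 0.004]
contact_force: [2.9, -0.4, 0.6]
grip_width: 0.0454
gripper_force: 31.3
```

Emit:
carry_out(moves=[[0,0,0,0,0.04],[0,0,0,0,0.04],[0,0,0,0,0.04],[0,0,0,0,0.04],[0,0,0,0,0.04],[0,0,0,0,0.04],[0,0,0,0,0.04],[0,0,0,0,0.04]])

```text
clock: 13.2
tcp_pos: [0.4447, -0.3746, 0.1762]
orientation: [3.093, -0.545, 0.004]
contact_force: [-0.5, 0.9, 7.2]
grip_width: 0.0451
gripper_force: 32.4
```

```bash
python3 -c "
from h import *
go(.507,-.35,.1755,-90.5)"
```

```text
t 13.2 tcp [ 0.4447 -0.3746  0.1762] tx [ 0.94  -0.342] ty [-0.342 -0.94 ] yaw_y -110.0 w 0.0451 F [-0.5  0.9  7.2]
  -> d [ 0.0501 -0.0444  0.0008] roll -0.340
```

Emit:
carry_out(moves=[[0,0,-0.002,0,0.04],[0.007,-0.006,-0.002,-0.05,0.04],[0.014,-0.012,-0.002,-0.1,0.04],[0.021,-0.019,-0.002,-0.15,0.04],[0.028,-0.025,-0.002,-0.2,0.04],[0.035,-0.031,-0.002,-0.25,0.04],[0.042,-0.037,-0.002,-0.3,0.04],[0.05,-0.044,-0.002,-0.34,0.04]])

```text
clock: 14.0
tcp_pos: [0.5067, -0.3499, 0.1766]
orientation: [-3.142, 0.009, 0.0]
contact_force: [-0.3, 0.4, -1.6]
grip_width: 0.0454
gripper_force: 31.4
```

```bash
python3 -c "
from h import *
go(.507,-.12,.1765,-90.5);go(.507,.133,.1765,-90.5)
im=snap('top','t5.png')
p=proj('top',[[.527,-.352,.02]])[0];print('blue',rect('top',im,p,24,.024,mode=blue))"
```

```text
t 14.0 tcp [ 0.5067 -0.3499  0.1766] tx [ 1.    -0.006] ty [-0.006 -1.   ] yaw_y -90.3 w 0.0454 F [-0.3  0.4 -1.6]
  -> d [-1.000e-03 -2.299e-01  1.000e-04] roll 0.003
t 14.0 tcp [ 0.5067 -0.3499  0.1766] tx [ 1.    -0.006] ty [-0.006 -1.   ] yaw_y -90.3 w 0.0454 F [-0.3  0.4 -1.6]
  -> d [-2.500e-03 -4.829e-01  1.000e-04] roll 0.003
blue (array([ 0.54112067, -0.34746817]), 41.839332580566406, 30.165264129638672, 86.68687438964844)
```

Emit:
carry_out(moves=[[0,-0.02,0,0,0.04],[0,-0.05,0,0,0.04],[-0.001,-0.08,0,0,0.04],[-0.001,-0.11,0,0,0.04],[-0.001,-0.14,0,0,0.04],[-0.001,-0.17,0,0,0.04],[-0.001,-0.2,0,0,0.04],[-0.001,-0.23,0,0,0.04]])

```text
clock: 14.85
tcp_pos: [0.5064, -0.1179, 0.1768]
orientation: [-3.141, 0.015, 0.001]
contact_force: [0.7, -0.1, -1.1]
grip_width: 0.0456
gripper_force: 31.4
```

Emit:
carry_out(moves=[[0,-0.03,0,0,0.04],[0,-0.06,0,0,0.04],[0,-0.095,0,0,0.04],[-0.001,-0.13,0,0,0.04],[-0.001,-0.165,0,0,0.04],[-0.001,-0.2,0,0,0.04],[-0.002,-0.235,0,0,0.04],[-0.002,-0.253,0,0,0.04]])

```text
clock: 15.65
tcp_pos: [0.5061, 0.1372, 0.1768]
orientation: [-3.14, 0.008, 0.001]
contact_force: [-0.1, 0.1, -1.7]
grip_width: 0.0455
gripper_force: 31.4
```

```bash
python3 -c "
from h import *
o,R=st()
im=snap('top','t6.png');s=snap('side','s6.png')
p=proj('top',[[.56,.133,.02]])[0].astype(int);q=proj('side',[[.56,.133,.02]])[0].astype(int)
print(p,q)
a=cv2.resize(im[p[1]-40:p[1]+40,p[0]-40:p[0]+40],(390,390));b=cv2.resize(s[q[1]-40:q[1]+40,q[0]-40:q[0]+40],(390,390))
cv2.imwrite('pics/v6.png',np.hstack([a,b])[:,:,::-1]);go(.575,.133,.1765,-90.7)"
```

```text
t 15.7 tcp [0.5061 0.1372 0.1768] tx [ 1.    -0.005] ty [-0.005 -1.   ] yaw_y -90.3 w 0.0455 F [-0.1  0.1 -1.7]
[217 193] [246 175]
t 15.8 tcp [0.5063 0.1372 0.1768] tx [ 1.    -0.004] ty [-0.004 -1.   ] yaw_y -90.2 w 0.0452 F [-0.5  0.  -1.2]
  -> d [0.0687 0.0039 0.0003] roll 0.009
```

View pics/v6.png

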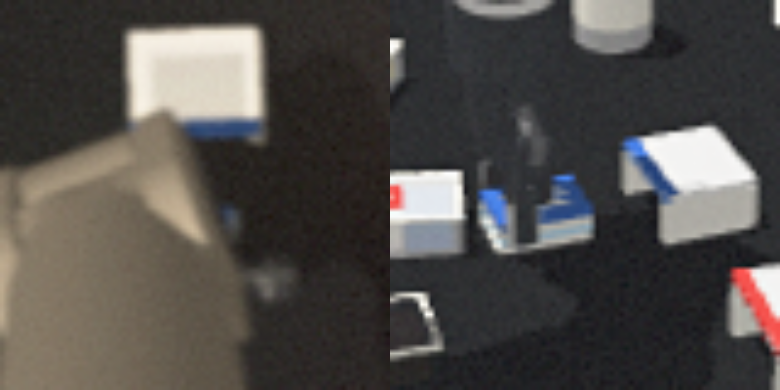

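The pile is in front of the blue-edged rack, in order and upright. I insert it.

Emit:
carry_out(moves=[[0.005,0.004,0,0.009,0.04],[0.015,0.004,0,0.009,0.04],[0.025,0.004,0,0.009,0.04],[0.035,0.004,0,0.009,0.04],[0.045,0.004,0,0.009,0.04],[0.055,0.004,0,0.009,0.04],[0.065,0.004,0,0.009,0.04],[0.073,0.004,0,0.009,0.04]])

```text
clock: 16.55
tcp_pos: [0.5815, 0.1283, 0.1767]
orientation: [-3.141, 0.029, -0.0]
contact_force: [0.5, 0.2, -0.9]
grip_width: 0.0456
gripper_force: 31.4
```

```bash
python3 -c "
from h import *
o,R=st()
s=snap('side','s7.png')
q=proj('side',[[.56,.133,.02]])[0].astype(int)
b=cv2.resize(s[q[1]-30:q[1]+30,q[0]-30:q[0]+50],(800,600))
cv2.imwrite('pics/v7.png',b[:,:,::-1])"
```

```text
t 16.6 tcp [0.5815 0.1283 0.1767] tx [ 1.    -0.018] ty [-0.018 -1.   ] yaw_y -91.1 w 0.0456 F [ 0.5  0.2 -0.9]
```

View pics/v7.png

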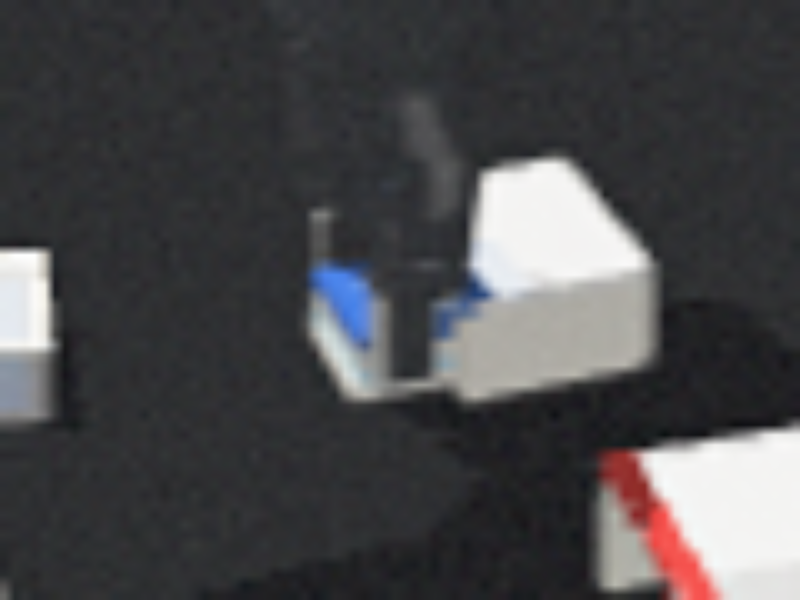

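Emit:
carry_out(moves=[[0,-0.003,0,0,0.04],[0,-0.003,0,0,0.04],[0,-0.003,0,0,0.06],[0,-0.003,0,0,0.07],[0,-0.003,0,0,0.07],[-0.03,-0.003,-0.001,0,0.07],[-0.055,-0.003,-0.002,0,0.07],[-0.055,-0.003,-0.002,0,0.07]])

```text
clock: 17.4
tcp_pos: [0.5224, 0.1323, 0.1784]
orientation: [3.141, -0.026, -0.006]
contact_force: [0.1, -0.4, 0.0]
grip_width: 0.0699
gripper_force: 0.0
```

Emit:
carry_out(moves=[[0,0,0,0,0.012],[0,0,0,0,0.012],[0,0,0,0,0.012],[0,0,0,0,0.012],[0,0,0,0,0.012],[0,0,0,0,0.012],[0,0,0,0,0.012],[0,0,0,0,0.012]])

```text
clock: 18.2
tcp_pos: [0.5256, 0.1323, 0.1787]
orientation: [3.141, -0.029, 0.0]
contact_force: [0.8, 0.4, -0.1]
grip_width: 0.0121
gripper_force: 0.0
```

```bash
python3 -c "
from h import *
go(.581,.1325,.1785,-90.7)
s=snap('side','s8.png');im=snap('top','t8.png')
q=proj('side',[[.56,.133,.02]])[0].astype(int);p=proj('top',[[.56,.133,.02]])[0].astype(int)
b=cv2.resize(s[q[1]-30:q[1]+30,q[0]-30:q[0]+30],(390,390));a=cv2.resize(im[p[1]-30:p[1]+30,p[0]-30:p[0]+30],(390,390))
cv2.imwrite('pics/v8.png',np.hstack([a,b])[:,:,::-1])"
```

```text
t 18.2 tcp [0.5256 0.1323 0.1787] tx [ 1.    -0.018] ty [-0.018 -1.   ] yaw_y -91.0 w 0.0121 F [ 0.8  0.4 -0.1]
  -> d [ 0.0554 -0.0012  0.0002] roll -0.006
```

View pics/v8.png

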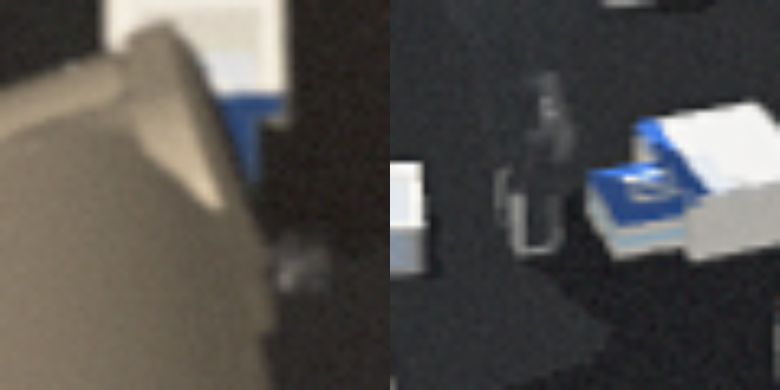

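Emit:
carry_out(moves=[[0.01,-0.001,0,-0.006,0.012],[0.018,-0.001,0,-0.006,0.012],[0.025,-0.001,0,-0.006,0.012],[0.031,-0.001,0,-0.006,0.012],[0.037,-0.001,0,-0.006,0.012],[0.043,-0.001,0,-0.006,0.012],[0.049,-0.001,0,-0.006,0.012],[0.054,-0.001,0,-0.006,0.012]])

```text
clock: 19.1
tcp_pos: [0.5799, 0.1322, 0.1786]
orientation: [3.141, -0.019, -0.001]
contact_force: [-14.7, -0.7, 9.1]
grip_width: 0.0123
gripper_force: 9.0
```

Emit:
carry_out(moves=[[0.001,0,0,0,0.012],[0.002,0,0,0,0.012],[0.003,0,0,0,0.012],[0.003,0,0,0,0.012],[0.003,0,0,0,0.012],[0.003,0,0,0,0.012],[0.003,0,0,0,0.012],[0.003,0,0,0,0.012]])

```text
clock: 19.9
tcp_pos: [0.5806, 0.1323, 0.1784]
orientation: [3.141, -0.018, -0.009]
contact_force: [-9.0, -0.4, 10.0]
grip_width: 0.0123
gripper_force: 5.8
```

The pile is home: the force rose to 10–15 N with the tool 17.4 mm in front of the rack edge, as expected. I back off, rise, and head for kit2, which goes to the right bay.

Emit:
carry_out(moves=[[-0.02,0,0,0,0.012],[-0.03,0,-0.03,0,0.012],[-0.03,0,-0.08,0,0.05],[-0.07,0.05,-0.12,0,0.085],[-0.07,0.1,-0.12,0,0.085],[-0.07,0.15,-0.12,0,0.085],[-0.07,0.2,-0.12,0,0.085],[-0.07,0.25,-0.12,0,0.085]])

```text
clock: 20.7
tcp_pos: [0.5099, -0.0999, 0.2994]
orientation: [3.141, -0.019, 0.004]
contact_force: [0.7, -0.3, 0.6]
grip_width: 0.085
gripper_force: 0.0
```

Emit:
carry_out(moves=[[0,0.05,0,-0.15,0.085],[0,0.1,0,-0.3,0.085],[0,0.12,0,-0.45,0.085],[0,0.12,0,-0.6,0.085],[0,0.12,0,-0.75,0.085],[0,0.12,0,-0.9,0.085],[0,0.12,0,-1.02,0.085],[0,0.12,0,-1.02,0.085]])

```text
clock: 21.5
tcp_pos: [0.5086, -0.2184, 0.2987]
orientation: [2.75, 1.518, 0.001]
contact_force: [-0.4, -0.0, 0.2]
grip_width: 0.0849
gripper_force: 0.0
```

```bash
python3 -c "
from h import *
im=snap('top','t9.png');s=snap('side','s9.png')
for P in([.437,.356,.03],[.423,.167,.03],[.4085,-.134,.03]):
    c=proj('top',[P])[0];print(c.round(),rect('top',im,c,28,.03),rect('top',im,c,12,.03,mode=redm))
q=proj('side',[[.60,.133,.02]])[0].astype(int)
b=cv2.resize(s[q[1]-22:q[1]+22,q[0]-25:q[0]+25],(400,352));a=cv2.resize(im,(480,360))
cv2.imwrite('pics/v9.png',np.hstack([a[:352],b])[:,:,::-1])
go(.4085,-.134,.25,-32.5)"
```

```text
[141. 237.] (array([0.43692523, 0.35595105]), 119.47056579589844, 67.8581771850586, 52.036293029785156) (array([0.4371398 , 0.35688379]), 33.47041702270508, 28.9666748046875, 51.48408889770508)
[205. 240.] (array([0.42302252, 0.16729193]), 116.23898315429688, 68.57042694091797, -13.629905700683594) (array([0.42323584, 0.16751941]), 33.6706657409668, 28.484621047973633, -14.302238464355469)
[308. 243.] (array([ 0.40886768, -0.13312646]), 115.18966674804688, 66.5933609008789, 57.234249114990234) (array([ 0.40829749, -0.13438181]), 33.20585250854492, 30.033435821533203, 56.8818244934082)
t 21.6 tcp [ 0.5085 -0.2181  0.2987] tx [0.537 0.843] ty [ 0.843 -0.537] yaw_y -32.5 w 0.0848 F [ 0.7  0.7 -0.4]
  -> d [ 0.0172 -0.1296  0.0486] roll 0.000
```

View pics/v9.png

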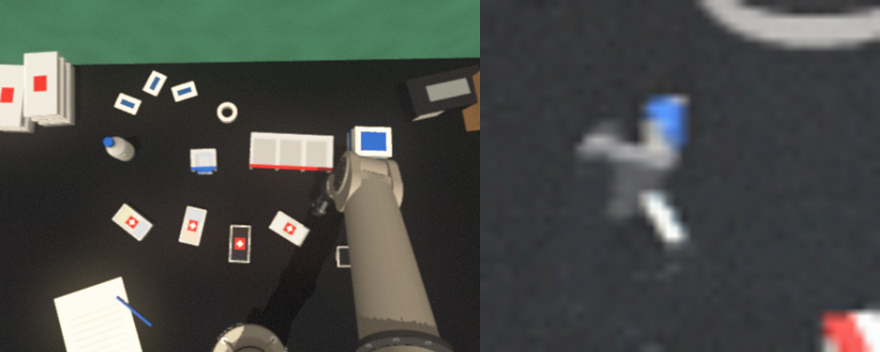

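Emit:
carry_out(moves=[[0.017,-0.05,0.03,0,0.085],[0.017,-0.1,0.03,0,0.085],[0.017,-0.13,0.03,0,0.085],[0.017,-0.13,0.03,0,0.085],[0.017,-0.13,0.07,0,0.085],[0.017,-0.13,0.1,0,0.085],[0.017,-0.13,0.1245,0,0.085],[0.017,-0.13,0.1245,0,0.085]])

```text
clock: 22.4
tcp_pos: [0.4072, -0.1341, 0.1721]
orientation: [-2.751, -1.513, 0.005]
contact_force: [-0.8, 0.2, 0.4]
grip_width: 0.0853
gripper_force: 0.0
```

Emit:
carry_out(moves=[[0,0,0,0,0.07],[0,0,0,0,0.06],[0,0,0,0,0.055],[0,0,0,0,0.055],[0,0,0,0,0.055],[0,0,0,0,0.055],[0,0,0,0,0.055],[0,0,0,0,0.055]])

```text
clock: 23.2
tcp_pos: [0.4082, -0.1343, 0.1754]
orientation: [2.75, 1.515, 0.003]
contact_force: [-0.6, 1.0, 7.5]
grip_width: 0.0596
gripper_force: 33.7
```

```bash
python3 -c "
from h import *
b=np.array([.590,-.2285]);u=np.array([.998,-.061])
for k in(-.075,-.017): go(*(b+k*u),.175,-93.5)"
```

```text
t 23.2 tcp [ 0.4082 -0.1343  0.1754] tx [0.534 0.845] ty [ 0.845 -0.534] yaw_y -32.3 w 0.0596 F [-0.6  1.   7.5]
  -> d [-0.0186  0.1383  0.0007] roll 1.068
t 23.2 tcp [ 0.4082 -0.1343  0.1754] tx [0.534 0.845] ty [ 0.845 -0.534] yaw_y -32.3 w 0.0596 F [-0.6  1.   7.5]
  -> d [0.0094 0.1891 0.0009] roll 1.068
```

Emit:
carry_out(moves=[[0,0,-0.003,0,0.055],[-0.003,0.02,-0.003,0.15,0.055],[-0.006,0.04,-0.003,0.3,0.055],[-0.009,0.06,-0.003,0.45,0.055],[-0.012,0.08,-0.003,0.6,0.055],[-0.015,0.1,-0.003,0.75,0.055],[-0.018,0.12,-0.003,0.9,0.055],[-0.019,0.138,-0.003,1.05,0.055]])

```text
clock: 24.0
tcp_pos: [0.5146, -0.2247, 0.1776]
orientation: [3.141, -0.077, 0.001]
contact_force: [-0.1, 1.0, -2.1]
grip_width: 0.0597
gripper_force: 32.8
```

```bash
python3 -c "
from h import *
b=np.array([.590,-.2285]);u=np.array([.998,-.061])
go(*(b-.017*u),.176,-93.5)
im=snap('top','t10.png');s=snap('side','s10.png')
c=proj('side',[[.515,-.224,.03]])[0];print(c,rect('side',s,c,45,.03,mode=redm))
S=.64;print('rack',rect('top',im,(485*S,280*S),60,.044,mode=redm))"
```

```text
t 24.0 tcp [ 0.5146 -0.2247  0.1776] tx [ 0.999 -0.049] ty [-0.049 -0.999] yaw_y -92.8 w 0.0597 F [-0.1  1.  -2.1]
  -> d [ 0.0585 -0.0001  0.0017] roll 0.012
[274.4896645  242.22999949] (array([ 0.60187073, -0.18826495]), 143.781982421875, 12.047460556030273, 86.85531616210938)
rack (array([ 0.59926617, -0.13442432]), 241.96841430664062, 13.072942733764648, 86.20490264892578)
```

Emit:
carry_out(moves=[[0.005,0,0.001,0.012,0.055],[0.013,0,0.001,0.012,0.055],[0.021,0,0.001,0.012,0.055],[0.029,0,0.001,0.012,0.055],[0.037,0,0.001,0.012,0.055],[0.045,0,0.001,0.012,0.055],[0.052,0,0.001,0.012,0.055],[0.058,0,0.001,0.012,0.055]])

```text
clock: 24.9
tcp_pos: [0.5727, -0.2262, 0.1761]
orientation: [3.14, -0.085, 0.0]
contact_force: [-0.0, -0.1, -1.8]
grip_width: 0.0596
gripper_force: 32.9
```

```bash
python3 -c "
from h import *
st()
s=snap('side','s11.png')
q=proj('side',[[.60,-.2285,.03]])[0].astype(int)
b=cv2.resize(s[q[1]-42:q[1]+42,q[0]-56:q[0]+56],(800,600))
cv2.imwrite('pics/v11.png',b[:,:,::-1])"
```

```text
t 24.9 tcp [ 0.5727 -0.2262  0.1761] tx [ 0.999 -0.054] ty [-0.054 -0.999] yaw_y -93.1 w 0.0596 F [-0.  -0.1 -1.8]
```

View pics/v11.png

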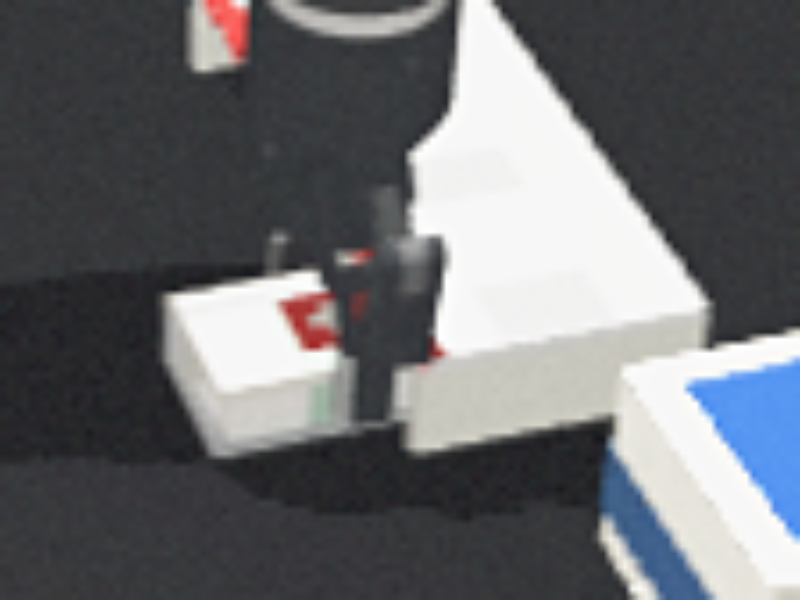

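Emit:
carry_out(moves=[[0,0,0,0,0.07],[0,0,0,0,0.08],[0,0,0,0,0.08],[0,0,0,0,0.08],[-0.04,0,-0.002,0,0.08],[-0.08,0,-0.005,0,0.08],[-0.08,0,-0.005,0,0.06],[-0.08,0,-0.005,0,0.03]])

```text
clock: 25.75
tcp_pos: [0.4915, -0.2222, 0.1814]
orientation: [3.14, -0.087, -0.0]
contact_force: [0.4, 0.5, -0.7]
grip_width: 0.0527
gripper_force: 0.0
```

Emit:
carry_out(moves=[[0,0,0,0,0.03],[0,0,0,0,0.03],[0,0,0,0,0.03],[0,0,0,0,0.03],[0,0,0,0,0.03],[0.01,0,0,0,0.03],[0.02,0,0,0,0.03],[0.03,0,0,0,0.03]])

```text
clock: 26.55
tcp_pos: [0.5231, -0.2235, 0.1811]
orientation: [-3.14, 0.085, 0.0]
contact_force: [-2.8, 0.7, 1.4]
grip_width: 0.03
gripper_force: 0.9
```

```bash
python3 -c "
from h import *
b=np.array([.590,-.2285]);u=np.array([.998,-.061])
go(*(b-.018*u),.180,-93.5)"
```

```text
t 26.6 tcp [ 0.5231 -0.2235  0.1811] tx [ 0.999 -0.054] ty [-0.054 -0.999] yaw_y -93.1 w 0.0300 F [-2.8  0.7  1.4]
  -> d [0.0491 0.0012 0.0011] roll 0.007
```

Emit:
carry_out(moves=[[0.007,0.001,0,0.007,0.03],[0.014,0.001,0,0.007,0.03],[0.021,0.001,0,0.007,0.03],[0.028,0.001,0,0.007,0.03],[0.034,0.001,0,0.007,0.03],[0.039,0.001,0,0.007,0.03],[0.044,0.001,0,0.007,0.03],[0.048,0.001,0,0.007,0.03]])

```text
clock: 27.35
tcp_pos: [0.5704, -0.2272, 0.1811]
orientation: [3.14, -0.096, 0.0]
contact_force: [-1.8, 0.4, -0.3]
grip_width: 0.0301
gripper_force: 0.6
```

Emit:
carry_out(moves=[[0.001,0,0,0,0.03],[0.002,0,0,0,0.03],[0.003,0,0,0,0.03],[0.003,0,0,0,0.03],[0.003,0,0,0,0.03],[0.003,0,0,0,0.03],[0.003,0,0,0,0.03],[0.003,0,0,0,0.03]])

```text
clock: 28.15
tcp_pos: [0.5713, -0.2273, 0.1808]
orientation: [-3.139, 0.097, 0.007]
contact_force: [-6.5, 1.3, 4.7]
grip_width: 0.0302
gripper_force: 3.6
```

kit2 is home. I back off and go to kit3.

Emit:
carry_out(moves=[[-0.02,0,0,0,0.03],[-0.04,0,-0.03,0,0.03],[-0.04,0,-0.08,0,0.06],[-0.05,-0.05,-0.12,0,0.085],[-0.05,-0.1,-0.12,0,0.085],[-0.05,-0.15,-0.12,0,0.085],[-0.05,-0.2,-0.12,0,0.085],[-0.05,-0.25,-0.12,0,0.085]])

```text
clock: 28.95
tcp_pos: [0.5378, 0.0153, 0.3019]
orientation: [-3.139, 0.097, -0.004]
contact_force: [0.5, 0.5, 0.0]
grip_width: 0.085
gripper_force: 0.0
```

```bash
python3 -c "
from h import *
S=.64
im=snap('top','t12.png')
for P in([.437,.356,.03],[.423,.167,.03]):
    c=proj('top',[P])[0];print(rect('top',im,c,28,.03),rect('top',im,c,12,.03,mode=redm))
print('black corners',ray('top',np.array([[384,376],[418,376],[383,437],[416,437]])*S,.03)[:,:2].round(3).tolist())
c=proj('top',[[.58,-.2285,.03]])[0]; print('kit2',rect('top',im,c,14,.03,thr=110), c)
go(.423,.1673,.25,-104)"
```

```text
(array([0.43739667, 0.32321478]), 119.74290466308594, 68.64024353027344, 51.47849655151367) (array([0.4384191 , 0.33486093]), 34.97604751586914, 17.549213409423828, 1.1068733930587769)
(array([0.42298059, 0.16724179]), 116.39928436279297, 68.70901489257812, -13.380958557128906) (array([0.42323584, 0.16751941]), 33.6706657409668, 28.484621047973633, -14.302238464355469)
black corners [[0.42, 0.049], [0.419, -0.015], [0.309, 0.052], [0.307, -0.009]]
kit2 (array([ 0.60195123, -0.22808562]), 81.78375244140625, 45.396610260009766, 88.96378326416016) [338.04973652 184.748173  ]
t 29.0 tcp [0.5383 0.0254 0.3016] tx [ 0.999 -0.05 ] ty [-0.05  -0.999] yaw_y -92.9 w 0.0851 F [-0.4  8.5 -0.3]
  -> d [-0.1224 -0.1356  0.0522] roll 0.195
```

The knock has happened: kit1 has moved to about (.437,.323). kit3 has not moved, so I grasp it next.

Emit:
carry_out(moves=[[-0.05,-0.05,0,0.1,0.085],[-0.09,-0.1,0.03,0.19,0.085],[-0.122,-0.135,0.05,0.19,0.085],[-0.122,-0.135,0.05,0.19,0.085],[-0.122,-0.135,0.05,0.19,0.085],[-0.122,-0.135,0.05,0.19,0.085],[-0.122,-0.135,0.05,0.19,0.085],[-0.122,-0.135,0.05,0.19,0.085]])

```text
clock: 29.8
tcp_pos: [0.4253, 0.1544, 0.2517]
orientation: [-3.116, 0.398, -0.003]
contact_force: [-0.7, -0.2, -0.2]
grip_width: 0.0847
gripper_force: 0.0
```

```bash
python3 -c "
from h import *
go(.423,.1673,.175,-103.7)"
```

```text
t 29.8 tcp [0.4253 0.1544 0.2517] tx [ 0.968 -0.251] ty [-0.251 -0.968] yaw_y -104.5 w 0.0847 F [-0.7 -0.2 -0.2]
  -> d [-0.0056 -0.0119  0.0767] roll -0.015
```

Emit:
carry_out(moves=[[-0.006,-0.012,0,-0.015,0.085],[-0.006,-0.012,0.03,-0.015,0.085],[-0.006,-0.012,0.06,-0.015,0.085],[-0.006,-0.012,0.077,-0.015,0.085],[-0.006,-0.012,0.077,-0.015,0.085],[-0.006,-0.012,0.077,-0.015,0.07],[-0.006,-0.012,0.077,-0.015,0.06],[-0.006,-0.012,0.077,-0.015,0.055]])

```text
clock: 30.6
tcp_pos: [0.4219, 0.1688, 0.1753]
orientation: [-3.118, 0.37, -0.003]
contact_force: [-0.5, -0.6, 5.3]
grip_width: 0.0596
gripper_force: 33.1
```

Emit:
carry_out(moves=[[0,0,0,0,0.055],[0,0,0,0,0.055],[0,0,0,0,0.055],[0,0,0,0,0.055],[0,0,0,0,0.055],[0,0,-0.002,0,0.055],[0,0,-0.002,0,0.055],[0,0,-0.002,0,0.055]])

```text
clock: 31.4
tcp_pos: [0.4213, 0.1686, 0.1763]
orientation: [-3.12, 0.37, -0.0]
contact_force: [-0.1, -0.5, -0.4]
grip_width: 0.0598
gripper_force: 32.7
```

```bash
python3 -c "
from h import *
go(.508,.12,.1765,-93.5);go(.508,-.1,.1765,-93.5)"
```

```text
t 31.4 tcp [0.4213 0.1686 0.1763] tx [ 0.972 -0.234] ty [-0.234 -0.972] yaw_y -103.5 w 0.0598 F [-0.1 -0.5 -0.4]
  -> d [ 0.0957  0.027  -0.0002] roll -0.175
t 31.4 tcp [0.4213 0.1686 0.1763] tx [ 0.972 -0.234] ty [-0.234 -0.972] yaw_y -103.5 w 0.0598 F [-0.1 -0.5 -0.4]
  -> d [ 0.1471  0.2409 -0.0003] roll -0.175
```

Emit:
carry_out(moves=[[0.01,0.003,0,-0.02,0.055],[0.025,0.007,0,-0.04,0.055],[0.04,0.011,0,-0.08,0.055],[0.055,0.015,0,-0.12,0.055],[0.07,0.02,0,-0.15,0.055],[0.085,0.024,0,-0.175,0.055],[0.095,0.027,0,-0.175,0.055],[0.095,0.027,0,-0.175,0.055]])

```text
clock: 32.2
tcp_pos: [0.5084, 0.1192, 0.1761]
orientation: [3.14, -0.1, 0.002]
contact_force: [-0.2, -1.0, -1.7]
grip_width: 0.0597
gripper_force: 32.7
```

```bash
python3 -c "
from h import *
b=np.array([.595,-.1447]);u=np.array([.998,-.061])
go(*(b-.08*u),.1765,-93.5)"
```

```text
t 32.2 tcp [0.5084 0.1192 0.1761] tx [ 0.998 -0.064] ty [-0.064 -0.998] yaw_y -93.7 w 0.0597 F [-0.2 -1.  -1.7]
  -> d [ 0.0233  0.258  -0.0003] roll -0.003
```

Emit:
carry_out(moves=[[0.002,0.03,0,0,0.055],[0.005,0.065,0,0,0.055],[0.009,0.1,0,0,0.055],[0.012,0.135,0,0,0.055],[0.015,0.17,0,0,0.055],[0.018,0.205,0,0,0.055],[0.021,0.235,0,0,0.055],[0.023,0.258,0,0,0.055]])

```text
clock: 33.0
tcp_pos: [0.5138, -0.1403, 0.176]
orientation: [3.14, -0.099, -0.001]
contact_force: [-0.2, -0.2, -2.0]
grip_width: 0.0594
gripper_force: 32.8
```

```bash
python3 -c "
from h import *
b=np.array([.595,-.1447]);u=np.array([.998,-.061])
r.grab_frame('side')
go(*(b-.017*u),.1765,-93.5)"
```

```text
t 33.0 tcp [ 0.5136 -0.1442  0.1762] tx [ 0.998 -0.067] ty [-0.067 -0.998] yaw_y -93.8 w 0.0593 F [ 0.  -3.5 -1.2]
  -> d [ 0.0643 -0.0049 -0.0003] roll -0.006
```

Emit:
carry_out(moves=[[0,0,0,-0.005,0.055],[0.008,0,0,-0.005,0.055],[0.018,0,0,-0.005,0.055],[0.028,0,0,-0.005,0.055],[0.038,0,0,-0.005,0.055],[0.048,0,0,-0.005,0.055],[0.056,0,0,-0.005,0.055],[0.063,0,0,-0.005,0.055]])

```text
clock: 33.85
tcp_pos: [0.5782, -0.1426, 0.1761]
orientation: [3.14, -0.088, 0.0]
contact_force: [-0.2, 0.4, -1.8]
grip_width: 0.0594
gripper_force: 32.9
```

Emit:
carry_out(moves=[[0,0,0,0,0.07],[0,0,0,0,0.08],[0,0,0,0,0.08],[0,0,0,0,0.08],[-0.04,0,-0.002,0,0.08],[-0.08,0,-0.005,0,0.08],[-0.08,0,-0.005,0,0.06],[-0.08,0,-0.005,0,0.03]])

```text
clock: 34.65
tcp_pos: [0.4968, -0.1383, 0.1814]
orientation: [3.14, -0.089, -0.0]
contact_force: [-0.0, 0.1, -0.1]
grip_width: 0.0529
gripper_force: 0.0
```

```bash
python3 -c "
from h import *
b=np.array([.595,-.1447]);u=np.array([.998,-.061])
go(*(b-.017*u),.181,-93.5)
s=snap('side','s13.png')
c=proj('side',[[.565,-.143,.03]])[0];print(rect('side',s,c,14,.03,mode=redm))"
```

```text
t 34.6 tcp [ 0.4968 -0.1383  0.1814] tx [ 0.998 -0.057] ty [-0.057 -0.998] yaw_y -93.3 w 0.0529 F [-0.   0.1 -0.1]
  -> d [0.0814 0.0007 0.0004] roll 0.004
(array([ 0.5912395 , -0.12126138]), 82.64413452148438, 39.03741455078125, 66.25312042236328)
```

Emit:
carry_out(moves=[[0,0,0,0,0.03],[0,0,0,0,0.03],[0,0,0,0,0.03],[0.01,0,0,0,0.03],[0.02,0,0,0,0.03],[0.03,0,0,0,0.03],[0.038,0,0,0,0.03],[0.046,0,0,0,0.03]])

```text
clock: 35.5
tcp_pos: [0.5442, -0.1408, 0.181]
orientation: [3.14, -0.088, -0.001]
contact_force: [-1.4, -0.1, 1.1]
grip_width: 0.0301
gripper_force: 0.7
```

Emit:
carry_out(moves=[[0.006,0,0,0,0.03],[0.012,0,0,0,0.03],[0.018,0,0,0,0.03],[0.024,0,0,0,0.03],[0.029,0,0,0,0.03],[0.033,0,0,0,0.03],[0.036,0,0,0,0.03],[0.037,0,0,0,0.03]])

```text
clock: 36.3
tcp_pos: [0.5776, -0.1428, 0.1804]
orientation: [-3.139, 0.089, 0.014]
contact_force: [-13.2, 1.7, 10.2]
grip_width: 0.0301
gripper_force: 6.5
```

kit3 is home. kit1 is next.

Emit:
carry_out(moves=[[-0.02,0,0,0,0.03],[-0.04,0,-0.03,0,0.03],[-0.04,0,-0.08,0,0.06],[-0.05,-0.05,-0.12,0,0.085],[-0.05,-0.1,-0.12,0,0.085],[-0.05,-0.15,-0.12,0,0.085],[-0.05,-0.2,-0.12,0,0.085],[-0.05,-0.25,-0.12,0,0.085]])

```text
clock: 37.1
tcp_pos: [0.5439, 0.0995, 0.3018]
orientation: [-3.14, 0.089, -0.003]
contact_force: [0.9, -0.1, -0.4]
grip_width: 0.0852
gripper_force: 0.0
```

```bash
python3 -c "
from h import *
im=snap('top','t14.png')
c=proj('top',[[.437,.323,.03]])[0];R_=rect('top',im,c,30,.03);print(R_,rect('top',im,c,14,.03,mode=redm))
go(*R_[0],.25,R_[3]+90)"
```

```text
(array([0.43722229, 0.32417065]), 118.40234375, 67.59690856933594, 51.95583724975586) (array([0.43707327, 0.32461902]), 33.618202209472656, 28.327075958251953, 45.30232620239258)
t 37.1 tcp [0.5438 0.1099 0.3019] tx [ 0.999 -0.045] ty [-0.045 -0.999] yaw_y -92.6 w 0.0852 F [1.3 7.8 0.4]
  -> d [-0.1162 -0.2088  0.0531] roll -0.952
```

Emit:
carry_out(moves=[[-0.03,-0.05,0,-0.15,0.085],[-0.06,-0.1,0.02,-0.3,0.085],[-0.09,-0.15,0.05,-0.45,0.085],[-0.116,-0.2,0.05,-0.6,0.085],[-0.116,-0.209,0.05,-0.75,0.085],[-0.116,-0.209,0.05,-0.9,0.085],[-0.116,-0.209,0.05,-0.95,0.085],[-0.116,-0.209,0.05,-0.95,0.085]])

```text
clock: 37.95
tcp_pos: [0.44, 0.3129, 0.2511]
orientation: [-2.832, -1.358, -0.0]
contact_force: [0.2, -0.1, 0.2]
grip_width: 0.0849
gripper_force: 0.0
```

```bash
python3 -c "
from h import *
go(.437,.3243,.175,-38.3)"
```

```text
t 38.0 tcp [0.44   0.3129 0.2511] tx [0.626 0.78 ] ty [ 0.78  -0.626] yaw_y -38.8 w 0.0849 F [ 0.2 -0.1  0.2]
  -> d [ 0.007  -0.0094  0.0761] roll -0.008
```

Emit:
carry_out(moves=[[0.007,-0.0095,0,-0.008,0.085],[0.007,-0.0095,0.03,-0.008,0.085],[0.007,-0.0095,0.06,-0.008,0.085],[0.007,-0.0095,0.076,-0.008,0.085],[0.007,-0.0095,0.076,-0.008,0.085],[0.007,-0.0095,0.076,-0.008,0.07],[0.007,-0.0095,0.076,-0.008,0.06],[0.007,-0.0095,0.076,-0.008,0.055]])

```text
clock: 38.75
tcp_pos: [0.4372, 0.3248, 0.1765]
orientation: [-2.827, -1.368, -0.004]
contact_force: [-0.8, 0.3, 4.2]
grip_width: 0.0595
gripper_force: 33.6
```

Emit:
carry_out(moves=[[0,0,0,0,0.055],[0,0,0,0,0.055],[0,0,0,0,0.055],[0,0,0,0,0.055],[0,0,0,0,0.055],[0,0,-0.002,0,0.055],[0,0,-0.002,0,0.055],[0,0,-0.002,0,0.055]])

```text
clock: 39.55
tcp_pos: [0.4368, 0.3239, 0.1771]
orientation: [2.828, 1.369, -0.0]
contact_force: [0.1, -0.5, -2.4]
grip_width: 0.0596
gripper_force: 33.0
```

```bash
python3 -c "
from h import *
go(.508,.20,.1765,-93.5)"
```

```text
t 39.5 tcp [0.4368 0.3239 0.1771] tx [0.62  0.784] ty [ 0.784 -0.62 ] yaw_y -38.3 w 0.0596 F [ 0.1 -0.5 -2.4]
  -> d [-0.053   0.1327  0.0006] roll 0.963
```

Emit:
carry_out(moves=[[-0.004,0.01,0,0.14,0.055],[-0.011,0.028,0,0.28,0.055],[-0.018,0.046,0,0.42,0.055],[-0.026,0.064,0,0.56,0.055],[-0.034,0.084,0,0.7,0.055],[-0.042,0.104,0,0.84,0.055],[-0.049,0.122,0,0.963,0.055],[-0.053,0.133,0,0.963,0.055]])

```text
clock: 40.35
tcp_pos: [0.5088, 0.1985, 0.1769]
orientation: [3.139, -0.1, -0.0]
contact_force: [-0.7, -0.5, -2.8]
grip_width: 0.0595
gripper_force: 33.0
```

```bash
python3 -c "
from h import *
r.grab_frame('side')
b=np.array([.600,-.061]);u=np.array([.998,-.061])
go(*(b-.085*u),.1765,-93.5)"
```

```text
t 40.4 tcp [0.5096 0.1971 0.177 ] tx [ 0.998 -0.062] ty [-0.062 -0.998] yaw_y -93.5 w 0.0594 F [ 0.7 -1.  -1.5]
  -> d [0.0212 0.2521 0.001 ] roll -0.001
```

Emit:
carry_out(moves=[[0.001,0.03,0,0,0.055],[0.003,0.065,0,0,0.055],[0.006,0.1,0,0,0.055],[0.01,0.135,0,0,0.055],[0.014,0.17,0,0,0.055],[0.017,0.205,0,0,0.055],[0.02,0.235,0,0,0.055],[0.021,0.252,0,0,0.055]])

```text
clock: 41.2
tcp_pos: [0.5136, -0.055, 0.1771]
orientation: [3.14, -0.094, -0.0]
contact_force: [-0.3, 0.5, -1.3]
grip_width: 0.0592
gripper_force: 33.1
```

Emit:
carry_out(moves=[[0,0,0.001,0,0.055],[0,0,0.001,0,0.055],[0,0,0.001,0,0.055],[0,0,0.001,0,0.055],[0,0,0.001,0,0.055],[0,0,0.001,0,0.055],[0,0,0.001,0,0.055],[0,0,0.001,0,0.055]])

```text
clock: 42.0
tcp_pos: [0.5142, -0.0519, 0.1764]
orientation: [-3.14, 0.093, -0.002]
contact_force: [-0.4, -2.6, 5.9]
grip_width: 0.0592
gripper_force: 34.0
```

```bash
python3 -c "
from h import *
b=np.array([.600,-.061]);u=np.array([.998,-.061])
go(*(b-.017*u),.1765,-93.5)
im=snap('top','t15.png')
S=.64;print('rack',rect('top',im,(485*S,280*S),60,.044,mode=redm))"
```

```text
t 42.0 tcp [ 0.5142 -0.0519  0.1764] tx [ 0.998 -0.059] ty [-0.059 -0.998] yaw_y -93.4 w 0.0592 F [-0.4 -2.6  5.9]
  -> d [0.0692 0.0039 0.    ] roll 0.002
rack (array([ 0.59467871, -0.21109894]), 129.70559692382812, 12.050955772399902, 86.64608001708984)
```

Emit:
carry_out(moves=[[0,0.004,-0.001,0,0.055],[0.01,0.004,-0.001,0,0.055],[0.02,0.004,-0.001,0,0.055],[0.03,0.004,-0.001,0,0.055],[0.04,0.004,-0.001,0,0.055],[0.05,0.004,-0.001,0,0.055],[0.06,0.004,-0.001,0,0.055],[0.068,0.004,-0.001,0,0.055]])

```text
clock: 42.85
tcp_pos: [0.5824, -0.0609, 0.177]
orientation: [-3.14, 0.096, -0.0]
contact_force: [-0.7, -0.4, -2.3]
grip_width: 0.0597
gripper_force: 33.2
```

Emit:
carry_out(moves=[[0,0,0,0,0.07],[0,0,0,0,0.08],[0,0,0,0,0.08],[0,0,0,0,0.08],[-0.04,0,-0.002,0,0.08],[-0.08,0,-0.005,0,0.08],[-0.08,0,-0.005,0,0.06],[-0.08,0,-0.005,0,0.03]])

```text
clock: 43.65
tcp_pos: [0.5009, -0.056, 0.1824]
orientation: [3.14, -0.096, -0.0]
contact_force: [1.4, 0.3, 0.5]
grip_width: 0.0528
gripper_force: 0.0
```

```bash
python3 -c "
from h import *
b=np.array([.600,-.061]);u=np.array([.998,-.061])
go(*(b-.017*u),.181,-93.5)
s=snap('side','s16.png');q=proj('side',[[.60,-.08,.03]])[0].astype(int)
b=cv2.resize(s[q[1]-42:q[1]+42,q[0]-56:q[0]+56],(800,600))
cv2.imwrite('pics/v16.png',b[:,:,::-1])"
```

```text
t 43.6 tcp [ 0.5009 -0.056   0.1824] tx [ 0.998 -0.061] ty [-0.061 -0.998] yaw_y -93.5 w 0.0528 F [1.4 0.3 0.5]
  -> d [ 0.0823 -0.0011  0.0014] roll -0.000
```

View pics/v16.png

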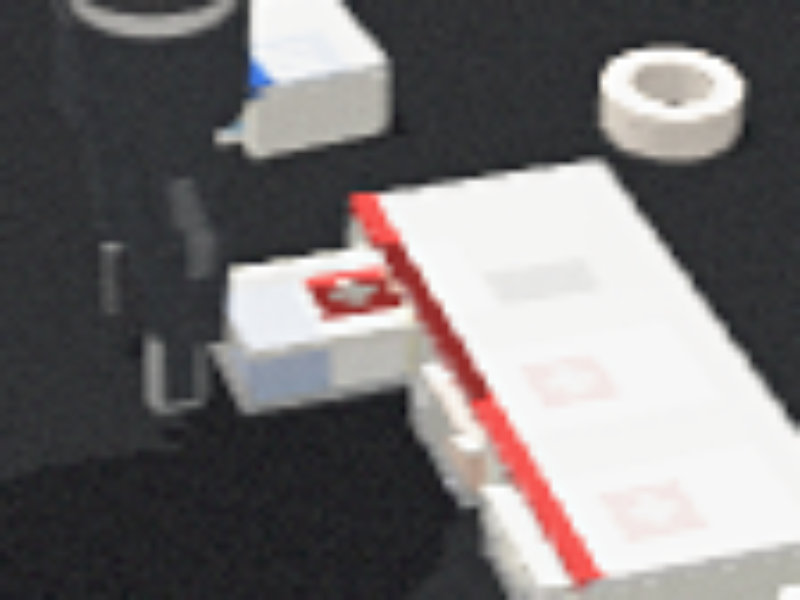

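kit1 is half in and straight, and the other two kits sit deep under the rack. I push kit1 home.

Emit:
carry_out(moves=[[0,0,0.001,0,0.03],[0,0,0.001,0,0.03],[0,0,0.001,0,0.03],[0.01,0,0.001,0,0.03],[0.02,0,0.001,0,0.03],[0.03,0,0.001,0,0.03],[0.038,0,0.001,0,0.03],[0.046,0,0.001,0,0.03]])

```text
clock: 44.5
tcp_pos: [0.5481, -0.0589, 0.181]
orientation: [3.14, -0.096, -0.001]
contact_force: [-1.9, 0.9, 1.6]
grip_width: 0.0304
gripper_force: 1.0
```

Emit:
carry_out(moves=[[0.006,0,0,0,0.03],[0.012,0,0,0,0.03],[0.018,0,0,0,0.03],[0.024,0,0,0,0.03],[0.029,0,0,0,0.03],[0.033,0,0,0,0.03],[0.036,0,0,0,0.03],[0.038,0,0,0,0.03]])

```text
clock: 45.3
tcp_pos: [0.583, -0.061, 0.1805]
orientation: [-3.14, 0.096, 0.013]
contact_force: [-14.3, 0.2, 9.4]
grip_width: 0.0297
gripper_force: 6.9
```

Emit:
carry_out(moves=[[-0.02,0,0,0,0.03],[-0.04,0,-0.03,0,0.03],[-0.05,0,-0.08,0,0.05],[-0.06,0,-0.13,0,0.085],[-0.1,0.05,-0.15,0,0.085],[-0.1,0.1,-0.15,0,0.085],[-0.1,0.15,-0.15,0,0.085],[-0.1,0.2,-0.15,0,0.085]])

```text
clock: 46.1
tcp_pos: [0.4739, -0.2423, 0.3323]
orientation: [3.139, -0.095, 0.004]
contact_force: [0.9, 1.2, 0.2]
grip_width: 0.0851
gripper_force: 0.0
```

Emit:
carry_out(moves=[[-0.02,0.05,0,0,0.085],[-0.04,0.1,0,0,0.085],[-0.06,0.15,0,0,0.085],[-0.08,0.2,0,0,0.085],[-0.1,0.25,0,0,0.085],[-0.1,0.25,0,0,0.085],[-0.1,0.25,0,0,0.085],[-0.1,0.25,0,0,0.085]])

```text
clock: 46.9
tcp_pos: [0.3594, -0.4839, 0.331]
orientation: [-3.14, 0.097, -0.001]
contact_force: [0.3, 0.9, -0.1]
grip_width: 0.0851
gripper_force: 0.0
```

```bash
python3 - <<'E'
from h import *
st()
im=snap('top','t17.png');s=snap('side','s17.png')
a=cv2.resize(im[125:215,190:370],(400,200),interpolation=cv2.INTER_CUBIC)
q=proj('side',[[.60,.133,.02]])[0].astype(int);b=cv2.resize(s[q[1]-25:q[1]+25,q[0]-25:q[0]+25],(400,400),interpolation=cv2.INTER_NEAREST)
q=proj('side',[[.60,-.15,.03]])[0].astype(int);c=cv2.resize(s[q[1]-50:q[1]+50,q[0]-50:q[0]+50],(400,400))
d=cv2.resize(im,(400,200))
cv2.imwrite('pics/v17.png',np.vstack([np.hstack([a,d]),np.hstack([b,c])])[:,:,::-1])
E
```

```text
t 46.9 tcp [ 0.3594 -0.4839  0.331 ] tx [ 0.998 -0.062] ty [-0.062 -0.998] yaw_y -93.5 w 0.0851 F [ 0.3  0.9 -0.1]
```

View pics/v17.png

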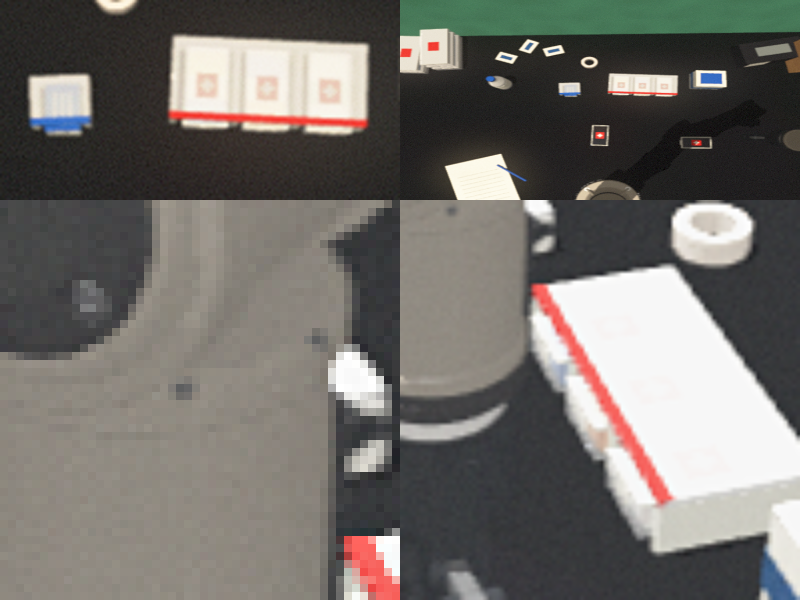

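```bash
python3 - <<'E'
from h import *
im=cv2.imread('pics/t17.png')[:,:,::-1].astype(int)
m=((im[:,:,0]-im[:,:,1])>18).astype(np.uint8); 
u=np.array([.998,-.061]);v=np.array([.061,.998]);F=np.array([.595,-.1447])
k,l,s,c=cv2.connectedComponentsWithStats(m)
for i in range(1,k):
    if s[i,4]>12:
        P=ray('top',c[i],.03)[0,:2]-F
        if 0<P@u<.1 and abs(P@v)<.15: print(s[i,4],'in %.1f mm lat %.1f'%(P@u*1000,P@v*1000))
b=((im[:,:,2]-im[:,:,0])>40)
p=np.argwhere(b)[:,::-1];P=ray('top',p,.024)[:,:2];k=(abs(P[:,1]-.1327)<.03)&(abs(P[:,0]-.6)<.03);print('pile rear x',P[k,0].min())
E
```

```text
78 in 48.8 mm lat 81.9
69 in 48.6 mm lat 0.1
69 in 48.7 mm lat -83.6
456 in 6.5 mm lat -1.1
pile rear x 0.592249350140618
```

All three kits measure 48.6–48.8 mm in (home is 49 mm), and the pile's rear edge is at .592 against .592 expected. I hand the job in.

```bash
python3 -c "
from bench import r
print(r.hand_in())"
```

```text
the job is handed in; nothing more can be done
None
```

I've handed the job in: the card pile is squared and home under the blue-edged rack, and all three kits are home, label up, in separate bays of the red-edged rack; I left the sanitiser, gauze carton, tape roll and black look-alikes alone, and the arm blocked the final side view of the pile in its bay, so I checked it there only from above.

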